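# Check a carved groove with the dial depth gauge and sort the panel

### The job

The groove in the oak panel on the sloping rest should be at least 9 mm deep: take the dial depth gauge from its block, push its sprung probe square into the groove until the base sits flat across the panel's face, hold it there a moment without leaning on it hard, and stand the gauge back on its block with the reading kept. Then set the panel down flat, groove upwards, in the blue tray if the groove is deep enough or in the grey tray if it is too shallow. Leave everything else on the bench where it is.

Things in the scene. Friction and masses are not known exactly. Their poses are not given: they have to be found in the camera images.
- gauge: dial depth gauge standing upright on its block, 87 mm tall, 0.22 kg. Origin: centre of the flat underside of its steel base bar (58 mm along its y, 20 mm along x, 9 mm thick). Above the bar is a black round dial housing, 40 mm across and 18 mm thick along x, centred 32 mm up; above that a square steel grip, 18 x 18 mm, from 51 to 87 mm up, to be held. z points up along the probe; the white dial looks along +x: one turn is 20 mm, zero at the top, clockwise, red mark at 9 mm.
- probe: the gauge's probe rod, 4 mm thick, sliding along the gauge's z in the centre of the base, at the start fully out, 17 mm. Pushing it in takes about 3.5 to 4.5 N (spring and brake), and more than that means that the base has met the panel. It stays where it was pushed, so the reading is kept. The base stops hard: come down slowly, more than 40 N marks the oak.
- probe_tip (a point): lowest point of the probe's rounded end, on the gauge's z axis. Depth read = its distance below the gauge's origin along the gauge's z (17 mm at the start).
- stand: fixed dark wooden block for the gauge, 60 (x) x 110 (y) x 30 mm high, origin at the centre of its underside. A hole in the middle of its top, 16 mm wide and 24 mm deep, clears the probe; the gauge stands on the top with its base bar along the block's y.
- rest: fixed sloping rest that carries the panel: a plank tilted 30 degrees from level, 46 mm wide, low end towards its -x (towards the robot), on a 215 x 120 x 16 mm plywood foot; a lip at the low end rises 12 mm over the plank and stops the panel. Origin at the centre of the foot's underside; the plank's top is 70 mm above the origin.
- panel: loose oak panel lying on the rest at its slope, 150 (x, pointing up the slope) x 60 mm (y), about 0.2 kg. Origin at the centre of its underside, z square to the face. Its thickness differs from piece to piece and is not known beforehand: 21 to 27 mm. One straight groove, 9 mm wide with a flat floor, runs the whole length along x in the middle of the face; its depth is unknown too, between 5.5 and 12.5 mm. Short carved marks near the ends are flat.
- tray_blue: fixed blue plastic tray for panels that are deep enough, 150 (x) x 216 (y) outside, 20 mm high, walls 4 mm, floor 4 mm thick; origin at the centre of its underside. It may stand nearer to or farther from the robot than the grey one.
- tray_grey: fixed grey plastic tray for panels that are too shallow, same size and origin as the blue one.
- gouge: woodcarving gouge with a turned wooden handle, 210 mm long, lying. Bystander, to be left alone.
- brush: bench brush with a wooden handle, lying. Bystander, to be left alone.
- moulding: pale carved moulding sample, 170 x 55 x 12 mm, lying. Bystander, to be left alone.
- rosette: dark square block, 90 x 90 x 26 mm, carved with a rosette, lying. Bystander, to be left alone.
- mallet: round carver's mallet, 88 mm across and 226 mm tall, standing on its head. Bystander, to be left alone.
- glue: white glue bottle, 56 mm across and 155 mm tall, standing. Bystander, to be left alone.
- spray: green spray bottle, 72 mm across and about 187 mm tall, standing. Bystander, to be left alone.
Mind the look-alikes: they are no part of the job. What is shaped like the panel but turquoise is not meant.

How it is judged:
On the way, in this order (a step that is already met when the one before it is completed fails the run):
1. the gauge's base is pressed flat across the panel's face (square within 3 degrees; more than 5 N in all, which the probe alone cannot take up) with the probe on the groove's floor (angle between the z axis of gauge and the z axis of panel, either way round below 0.05 rad and angle between the y axis of gauge and the y axis of panel, either way round below 0.2 rad and x of gauge in the frame of panel between -0.055 and 0.055 m and z of gauge in the frame of panel below 0.029 m and z of probe_tip in the frame of gauge between -0.0135 and -0.0045 m and contact force between probe and panel above 1 N and contact force between gauge and panel above 5 N), for 0.3 s.
2. the gauge stands on its block again (horizontal distance between gauge and stand below 0.01 m and z of gauge in the frame of stand between 0.0275 and 0.0325 m and angle between gauge's own z axis and vertical below 0.06 rad and linear speed of gauge below 0.02 m/s and contact force between the fingers and gauge below 0.1 N), for 0.2 s.
At the end, for the whole second after the job is handed in: The gauge stands upright on its block (within 10 mm of the middle), still showing the depth it read; the panel lies at rest, flat and groove upwards, on the floor of the blue tray if the reading is 9 mm or more, of the grey tray if it is less (between 8.2 and 9.8 mm either will do) (horizontal distance between gauge and stand below 0.01 m and z of gauge in the frame of stand between 0.0275 and 0.0325 m and angle between gauge's own z axis and vertical below 0.06 rad and linear speed of each of gauge, panel below 0.02 m/s and angle between panel's own z axis and vertical below 0.08 rad and z of probe_tip in the frame of gauge between -0.0135 and -0.0045 m and ((z of probe_tip in the frame of gauge below -0.0082 m and z of panel in the frame of tray_blue between 0.002 and 0.008 m and x of panel in the frame of tray_blue between -0.06 and 0.06 m and y of panel in the frame of tray_blue between -0.09 and 0.09 m) or (z of probe_tip in the frame of gauge above -0.0098 m and z of panel in the frame of tray_grey between 0.002 and 0.008 m and x of panel in the frame of tray_grey between -0.06 and 0.06 m and y of panel in the frame of tray_grey between -0.09 and 0.09 m))); the robot touches nothing.
It fails at once if the gauge is pressed on the panel with more than 40 N (contact force between gauge and panel above 40 N).
It fails at once if the gauge is knocked over (angle between gauge's own z axis and vertical above 1.05 rad).
It fails at once if the panel is tipped over (angle between panel's own z axis and vertical above 1.05 rad).
It fails at once if the gauge or the panel is dropped (falling free at more than 0.7 m/s) ((linear speed of gauge above 0.7 m/s and contact force between the fingers and gauge below 0.1 N) or (linear speed of panel above 0.7 m/s and contact force between the fingers and panel below 0.1 N)).
It fails at once if a bystander (gouge, brush, moulding, rosette, mallet, glue, spray) is moved by more than 25 mm (distance of any of gouge, brush, moulding, rosette, mallet, glue, spray from where it was at the start of the episode above 0.025 m).
It also fails if it takes over 62 s, if anything falls off the work surface, if the arm or the gripper's body presses on something with over 40 N, if the wrist force passes 120 N, or if a joint passes its speed limit or range.

### The arm

A 6-joint arm with a two-finger parallel gripper is mounted at the origin on the work surface. World frame = base frame: x ahead of the robot, y to its left, z up, the work surface at z = 0. Lengths are in m, angles in rad, forces in N, time in s.
With the tool pointing down it reaches from about 0.2 to 0.875 m from the base axis. Payload 3.4 kg.
Tool frame: the origin (TCP) lies midway between the tips of the shut fingers; the grasp point (between the pads) lies 19 mm behind it; z points along the fingers, y is the line along which they close (so a half turn about z gives the same grasp; the last joint's range is limited). The gripper opens to 94 mm and grips with 3 to 60 N. Pads are 16 mm wide; open, the fingers measure 119 mm over their backs; the gripper's body (75 mm by 177 mm) begins 78 mm behind the grasp point.
Start: joints at [-1.282, 0.276, 1.505, -0, 1.361, -0.121], TCP at [0.229, -0.527, 0.205] pointing down, gripper open.
Joint ranges: [-2.89, 2.89], [-0.75, 2.08], [0.22, 2.7], [-1.18, 4.32], [0.11, 2.71], [-2.7, 2.7]. Speed limits (rad/s): [2.57, 2.57, 3.14, 3.14, 3.14, 3.14].

### API

Orientations are given as a unit quaternion [x, y, z, w].
In Python, from plant import sense, camera, calibration, job_done gives the robot as it stands. The module is installed in compiled form; this text tells all that it offers.
- The arm moves only by the shell command python3 -m pendant 'ROWS' [OPENING]. ROWS is JSON, a list of rows, each an object of numbers: "dx", "dy", "dz": the shift along the tool's x, y, z in mm; "turn": the turn about the tool's z in degrees. In form: [{"dx": .., "dy": .., "dz": .., "turn": ..}, ...]. A call has 1 to 20 rows; each row shifts and turns the commanded pose from where the row before left it, along the tool's axes as they then stand; what a row does not reach is not made up. A row lasts 1/10 s, in which the tool goes at most 50 mm and 8.59 degrees, less where a joint would pass 70% of its speed; a pose out of reach is approached as far as the arm can. A call with a gripper value outside its range is refused whole. OPENING is the opening, from 0 (shut) to 1 (fully open), set as the call begins (- or left out, the last holds). The fingers move at their own pace and stop on an object; the grip force is fixed at half the most. Time passes only in rows, so rows that do not move let the fingers close. It gives the time, the measured TCP pose, the force, the opening and the grip force at its end, in the units of the state.
- sense(): the state, without advancing time (a new reading comes with each control period).
- camera(name): name is "scene" or "side" or "wrist"; returns the picture (384x512x3 uint8, blue, green, red); there is no depth.
- calibration(name): a dict with "fx", "fy", "cx", "cy" (pixels), "R" (3x3) and "t" (3): a world point X has camera coordinates R X + t; the wrist camera has in their place "T_tool_cam" (4x4, takes a point from camera to tool coordinates, whose origin is the TCP and whose axes are the flange's). Camera axes: x right, y down, z forward; pixel columns grow to the right and rows downward; lengths in m; the calibration is good to about 2 mm. A picture is of the moment at which its call begins: read the wrist's pose just before it. calibration takes no time and is no camera call.
- job_done(): hands the job in; it is judged then, once.
The state is a dict: "time_s": time; "joint_positions": joint angles; "joint_velocities": joint speeds; "tau": joint torques, N m; "eef_pos": TCP position; "orientation": TCP orientation; "force": force on the tool from outside, world axes, zero at the start; "ft_torque": the same for the moment, N m; "grip_width": finger opening in m; "finger_force": force on a finger pad.
Only numpy, scipy, OpenCV 4.12 (cv2) and the standard library are available. Lean on these libraries where they do the work, as an engineer would, in place of code of your own. Each camera call takes 0.05 s, during which the arm holds its last target. There are 200 camera calls.

## Working session

There is one attempt and no reset: what is moved stays moved. The work goes in short steps, Python scripts to look and compute and a shell command to move; the robot and the scene stay as the last step left them, time stands still between calls to the robot, and variables do not carry over. Pictures are saved under pics/ and viewed, at most 13 in all, crops included, and the job is handed in when it is done.

```bash
mkdir -p pics
cat > h.py <<'E'
import numpy as np, cv2
from scipy.spatial.transform import Rotation as Rn
from plant import sense, camera, calibration, job_done
def cam(name):
    c=calibration(name); s=sense()
    K=np.array([[c['fx'],0,c['cx']],[0,c['fy'],c['cy']],[0,0,1]])
    if 'T_tool_cam' in c:
        T=np.eye(4);T[:3,:3]=Rn.from_quat(s['orientation']).as_matrix();T[:3,3]=s['eef_pos']
        W=T@np.array(c['T_tool_cam']); R=W[:3,:3].T; t=-R@W[:3,3]
    else: R=np.array(c['R']);t=np.array(c['t'])
    return K,R,t
def ray(P,uv):
    K,R,t=P; d=R.T@np.linalg.inv(K)@np.array([uv[0],uv[1],1.]); return -R.T@t,d/np.linalg.norm(d)
def plane(P,uv,z):
    o,d=ray(P,uv); return o+d*(z-o[2])/d[2]
def tri(P1,a,P2,b):
    o1,d1=ray(P1,a);o2,d2=ray(P2,b)
    A=np.stack([d1,-d2],1);s=np.linalg.lstsq(A,o2-o1,rcond=None)[0]
    p,q=o1+d1*s[0],o2+d2*s[1]; return (p+q)/2,np.linalg.norm(p-q)
def proj(P,X):
    K,R,t=P; q=K@(R@np.array(X)+t); return q[:2]/q[2]
E
python3 - <<'E'
from h import *
for n in ('scene','side'):
    im=camera(n); cv2.imwrite(f'pics/{n}0.png',im)
    P=cam(n); print(n, P[0][0,0], -P[1].T@P[2], P[1][2])
print(calibration('wrist'))
print(sense())
a=np.hstack([cv2.imread('pics/scene0.png'),cv2.imread('pics/side0.png')])
E
python3 -c "
import cv2
for n in('scene','side'):
    cv2.imwrite(f'pics/{n}0b.png',cv2.resize(cv2.imread(f'pics/{n}0.png'),(800,600),interpolation=cv2.INTER_CUBIC))"
```

```text
scene 394.5344235745554 [ 1.29773309 -0.60508794  0.76049745] [-0.65475933  0.475722   -0.58734895]
side 417.43413678257474 [0.13987262 0.63218357 0.99169891] [ 0.34056512 -0.57054671 -0.74732312]
{'fx': 319.3867312623757, 'fy': 319.3867312623757, 'cx': 253.8410682255353, 'cy': 186.71852125375975, 'T_tool_cam': array([[-1.16449882e-03, -9.70501867e-01, -2.41090793e-01,
         7.01308335e-02],
       [ 9.99999218e-01, -1.02002189e-03, -7.24062321e-04,
         6.17819830e-04],
       [ 4.56785947e-04, -2.41091448e-01,  9.70502295e-01,
        -1.79478275e-01],
       [ 0.00000000e+00,  0.00000000e+00,  0.00000000e+00,
         1.00000000e+00]])}
{'time_s': 0.1, 'joint_positions': array([-1.28197487e+00,  2.76531139e-01,  1.50597706e+00, -2.77891933e-05,
        1.36069445e+00, -1.21006890e-01]), 'joint_velocities': array([ 0.00125136, -0.0018883 , -0.00263935,  0.00087564, -0.00071779,
        0.00085091]), 'tau': array([ 3.18687871e-04, -4.05460095e+01, -2.37778276e+01,  7.02374149e-02,
        2.97715073e-02, -3.97666804e-05]), 'eef_pos': array([ 0.22894918, -0.52691296,  0.20470334]), 'orientation': array([ 9.79077544e-01,  2.03485909e-01, -8.10046343e-05, -8.01024334e-04]), 'force': array([ 0.02992764, -0.2221593 , -0.14897808]), 'ft_torque': array([ 0.00127447,  0.01459448, -0.0248886 ]), 'finger_force': 0.0, 'grip_width': 0.0939349390051353}
```

View pics/scene0b.png

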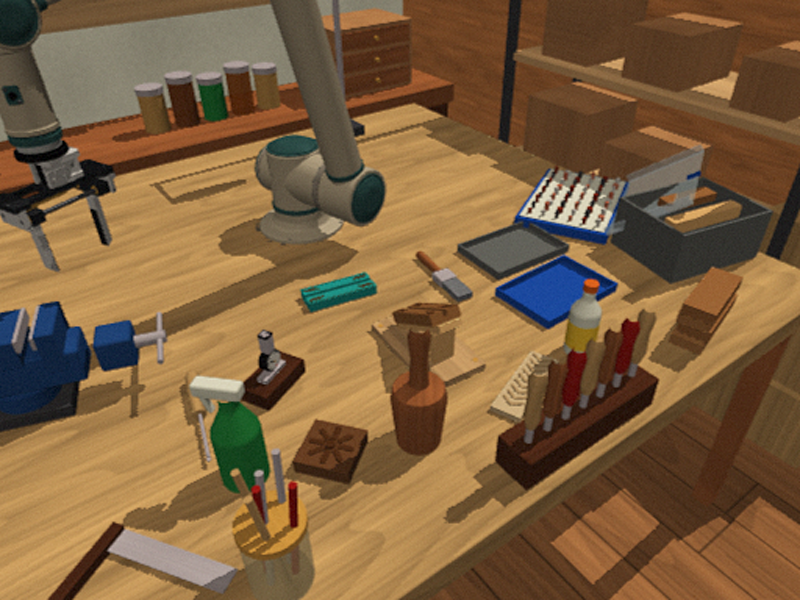

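View pics/side0b.png

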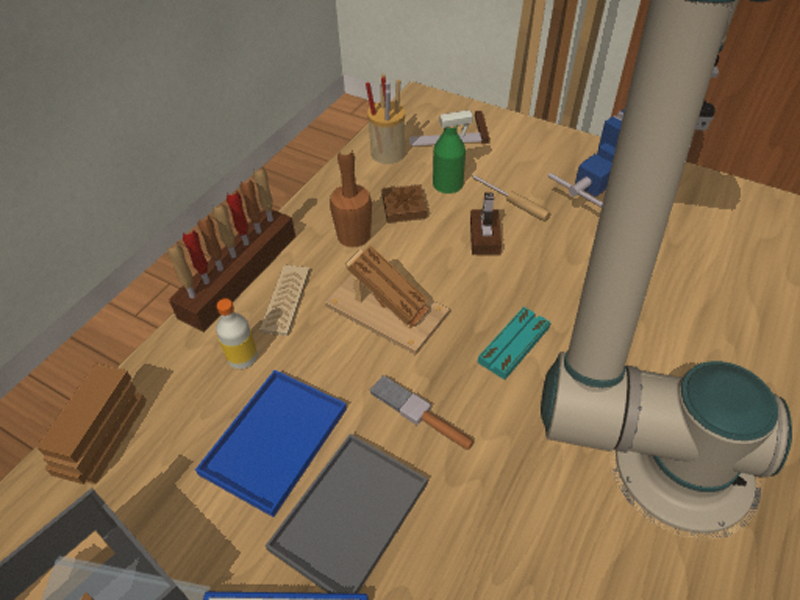

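The scene view shows the gauge on its block (view px 266,355), the panel on the rest (~428,312), the blue tray (555,290) and the grey tray (513,250). The turquoise decoy is at (338,291). The side view shows the same objects: gauge (489,196), panel (390,287), blue tray (272,440), grey tray (348,512).

Next I'll turn these into coordinates.

Run:
```python
from h import *
S=cam('scene');D=cam('side'); k=1.5625
def big(im,lo,hi):
    m=cv2.inRange(cv2.cvtColor(im,cv2.COLOR_BGR2HSV),lo,hi)
    c=max(cv2.findContours(m,0,2)[0],key=cv2.contourArea);return cv2.approxPolyDP(cv2.convexHull(c),6,True)[:,0]
im=cv2.imread('pics/side0.png')
b=big(im,(105,150,60),(125,255,255)); print('blue',b.tolist()); 
for p in b: print(plane(D,p,.02).round(3))
g=[(352,436),(428,482),(345,595),(267,547)]
print('grey')
for p in g: print(plane(D,np.array(p)/k,.02).round(3))
print('foot')
for p in [(449,312),(416,350),(327,303)]: print(plane(D,np.array(p)/k,.016).round(3))
print('stand top')
for p in [(472,209),(499,209),(501,241),(472,241)]: print(plane(D,np.array(p)/k,.03).round(3))
print('gauge top',tri(S,np.array((265,332))/k,D,np.array((489,194))/k), plane(D,np.array((489,194))/k,.117))
print('panel top corners side z~.1'); 
for n,p,z in [('hiA',(377,247),.13),('hiB',(347,260),.13),('loA',(430,298),.055),('loB',(408,323),.055)]: print(n,plane(D,np.array(p)/k,z).round(3))
print('others',[ (n,plane(D,np.array(p)/k,z).round(3).tolist()) for n,p,z in [('mallet',(351,235),0.03),('glue',(240,358),0),('spray',(449,182),.0),('ros',(405,203),.026),('brush',(420,410),.02),('mould',(287,298),.01),('gouge',(510,197),.01),('turq',(514,342),.02)]])
```

```text
blue [[176, 237], [220, 259], [174, 329], [125, 300]]
[0.682 0.182 0.02 ]
[0.535 0.182 0.02 ]
[0.526 0.395 0.02 ]
[0.678 0.396 0.02 ]
grey
[0.49  0.225 0.02 ]
[0.343 0.234 0.02 ]
[0.365 0.437 0.02 ]
[0.502 0.438 0.02 ]
foot
[ 0.472 -0.091  0.016]
[0.484 0.018 0.016]
[0.691 0.004 0.016]
stand top
[ 0.555 -0.363  0.03 ]
[ 0.504 -0.392  0.03 ]
[ 0.459 -0.303  0.03 ]
[ 0.512 -0.274  0.03 ]
gauge top (array([ 0.50610011, -0.32572915,  0.1207393 ]), np.float64(0.0017768920667870236)) [ 0.5073069 -0.3308753  0.117    ]
panel top corners side z~.1
hiA [ 0.621 -0.08   0.13 ]
hiB [ 0.652 -0.025  0.13 ]
loA [ 0.505 -0.075  0.055]
loB [ 0.512 -0.003  0.055]
others [('mallet', [0.744, -0.167, 0.03]), ('glue', [0.767, 0.183, 0.0]), ('spray', [0.657, -0.454, 0.0]), ('ros', [0.696, -0.314, 0.026]), ('brush', [0.416, 0.127, 0.02]), ('mould', [0.771, 0.028, 0.01]), ('gouge', [0.506, -0.462, 0.01]), ('turq', [0.334, -0.082, 0.02])]
```

```bash
python3 -m pendant '[{"dx":30,"dy":-20,"dz":-5},{"dx":30,"dy":-20,"dz":-5},{"dx":30,"dy":-20,"dz":-5},{"dx":30,"dy":-20,"dz":-5},{"dx":30,"dy":-20,"dz":-5},{"dx":30,"dy":-20,"dz":-5},{"dx":30,"dy":-20,"dz":-5},{"dx":30,"dy":-20,"dz":-5},{"dx":30,"dy":-20,"dz":-5},{"dx":30,"dy":-20,"dz":-5},{"dx":30,"dy":-20,"dz":-5},{"dx":30,"dy":-20,"dz":-5},{"dx":30,"dy":-20,"dz":-5},{"dx":30,"dy":-20,"dz":-5},{"dx":30,"dy":-20,"dz":-5},{"turn":7.1},{"turn":7.1},{"turn":7.1},{"turn":7.1},{"turn":0}]' 1
python3 - <<'E'
from h import *
s=sense();print(s['eef_pos'],s['orientation'],s['joint_positions'])
cv2.imwrite('pics/w1.png',camera('wrist'))
P=cam('wrist'); np.savez('pics/w1.npz',K=P[0],R=P[1],t=P[2])
E
```

```text
[ 0.22894918 -0.52691296  0.20470334] [ 9.79077544e-01  2.03485909e-01 -8.10046343e-05 -8.01024334e-04] [-1.28197487e+00  2.76531139e-01  1.50597706e+00 -2.77891933e-05
  1.36069445e+00 -1.21006890e-01]invalid input at $[0]: expected keys dx, dy, dz, turn
```

View pics/w1.png

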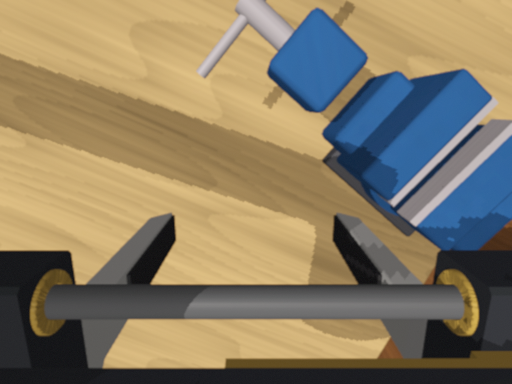

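All four keys are required, so the arm has not moved; the picture only shows the vise to the right of the start pose. I'll send the move again with full rows.

```bash
python3 -m pendant '[{"dx":20,"dy":-20,"dz":-10,"turn":0},{"dx":30,"dy":-20,"dz":-10,"turn":0},{"dx":30,"dy":-20,"dz":-10,"turn":0},{"dx":30,"dy":-20,"dz":-10,"turn":0},{"dx":30,"dy":-20,"dz":-10,"turn":0},{"dx":30,"dy":-20,"dz":-10,"turn":0},{"dx":30,"dy":-20,"dz":-5,"turn":0},{"dx":30,"dy":-20,"dz":-5,"turn":0},{"dx":30,"dy":-20,"dz":-5,"turn":0},{"dx":30,"dy":-20,"dz":0,"turn":0},{"dx":30,"dy":-20,"dz":0,"turn":0},{"dx":30,"dy":-20,"dz":0,"turn":0},{"dx":30,"dy":-20,"dz":0,"turn":0},{"dx":30,"dy":-20,"dz":0,"turn":0},{"dx":30,"dy":-20,"dz":0,"turn":0},{"dx":20,"dy":-15,"dz":0,"turn":7},{"dx":0,"dy":0,"dz":0,"turn":7},{"dx":0,"dy":0,"dz":0,"turn":7},{"dx":0,"dy":0,"dz":0,"turn":7},{"dx":0,"dy":0,"dz":0,"turn":0}]' 1
python3 - <<'E'
from h import *
s=sense();print(s['eef_pos'],s['orientation'],s['joint_positions'])
cv2.imwrite('pics/w2.png',camera('wrist'))
P=cam('wrist'); np.savez('pics/w2.npz',K=P[0],R=P[1],t=P[2])
E
```

```text
time_s: 2.15
eef_pos: [0.5253, -0.055, 0.2801]
orientation: [0.999, -0.039, -0.0, -0.0]
force: [-0.1, -0.1, -0.2]
grip_width: 0.0941
finger_force: 0.0
[ 0.52532681 -0.05501795  0.28008937] [ 9.99233066e-01 -3.91551830e-02 -3.87633491e-04 -2.20540674e-05] [-2.36040306e-01  1.71514636e-01  1.46238848e+00 -1.08601546e-04
  1.50845846e+00  1.41309322e+00]
```

View pics/w2.png

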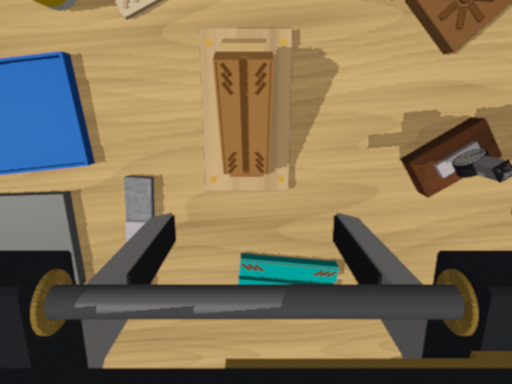

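The wrist view shows the rest with the panel's face corners at about (216,53), (272,52), (226,175), (266,176). The foot corners are at (203,28), (293,28), (205,190), (290,190). The gauge on its block is at the right (block corners ~(401,160), (485,119)) and the trays are at the left.

```bash
python3 - <<'E'
from h import *
f=np.load('pics/w2.npz');P=(f['K'],f['R'],f['t'])
im=cv2.imread('pics/w2.png');hsv=cv2.cvtColor(im,cv2.COLOR_BGR2HSV)
ft=[plane(P,p,.016) for p in [(203,28),(293,28),(290,190),(205,190)]]
for p in ft: print('foot',p.round(4))
c=np.mean(ft,0); x=(ft[0]+ft[1]-ft[2]-ft[3])/2; print('len',np.linalg.norm(x),'c',c,'yaw',np.degrees(np.arctan2(x[1],x[0])))
yaw=np.arctan2(x[1],x[0]); ex=np.array([np.cos(yaw),np.sin(yaw),0]);ey=np.array([-ex[1],ex[0],0]);c[2]=0
n=-np.sin(np.pi/6)*ex+np.array([0,0,np.cos(np.pi/6)]); u=np.cos(np.pi/6)*ex+np.array([0,0,.5]); o=c+[0,0,.07]
for t in (.021,.024,.027):
  print('t',t)
  for p in [(216,53),(272,52),(266,176),(226,175)]:
    a,d=ray(P,p); X=a+d*((o+n*t-a)@n)/(d@n); print(X.round(4),'local',((X-o)@u).round(4),((X-o)@ey).round(4))
print('stand', [plane(P,p,.03).round(4).tolist() for p in [(401,160),(485,119),(500,150),(425,196)]])
E
python3 - <<'E'
import cv2,sys; sys.path.insert(0,'.')
im=cv2.imread('pics/w2.png')
a=cv2.resize(im[10:210,185:315],None,fx=3,fy=3,interpolation=cv2.INTER_CUBIC)
b=cv2.resize(im[100:210,370:512],None,fx=2.8,fy=2.8,interpolation=cv2.INTER_CUBIC)
import numpy as np
o=np.zeros((600,800,3),np.uint8);o[:600,:390]=a;o[:308,395:395+b.shape[1]]=b
cv2.imwrite('pics/crop2.png',o)
E
```

```text
foot [ 0.6981 -0.0037  0.016 ]
foot [ 0.6892 -0.118   0.016 ]
foot [ 0.4765 -0.1035  0.016 ]
foot [0.486  0.0181 0.016 ]
len 0.2132006905498381 c [ 0.58744597 -0.05176186  0.016     ] yaw -4.8844146531037245
t 0.021
[ 0.6491 -0.0281  0.1285] local 0.0807 0.0288
[ 0.6457 -0.0821  0.1292] local 0.0821 -0.0253
[ 0.5067 -0.0698  0.0487] local -0.079 -0.0249
[ 0.5123 -0.0176  0.0493] local -0.0777 0.0276
t 0.024
[ 0.6486 -0.0284  0.1317] local 0.0819 0.0284
[ 0.6452 -0.0819  0.1324] local 0.0833 -0.0252
[ 0.5076 -0.0697  0.0527] local -0.0763 -0.0247
[ 0.5131 -0.018   0.0533] local -0.075 0.0273
t 0.027
[ 0.648  -0.0287  0.1349] local 0.083 0.0281
[ 0.6447 -0.0817  0.1356] local 0.0844 -0.025
[ 0.5084 -0.0697  0.0566] local -0.0735 -0.0246
[ 0.5139 -0.0184  0.0572] local -0.0723 0.027
stand [[0.5107, -0.2545, 0.03], [0.5569, -0.363, 0.03], [0.514, -0.3871, 0.03], [0.457, -0.2897, 0.03]]
```

View pics/crop2.png

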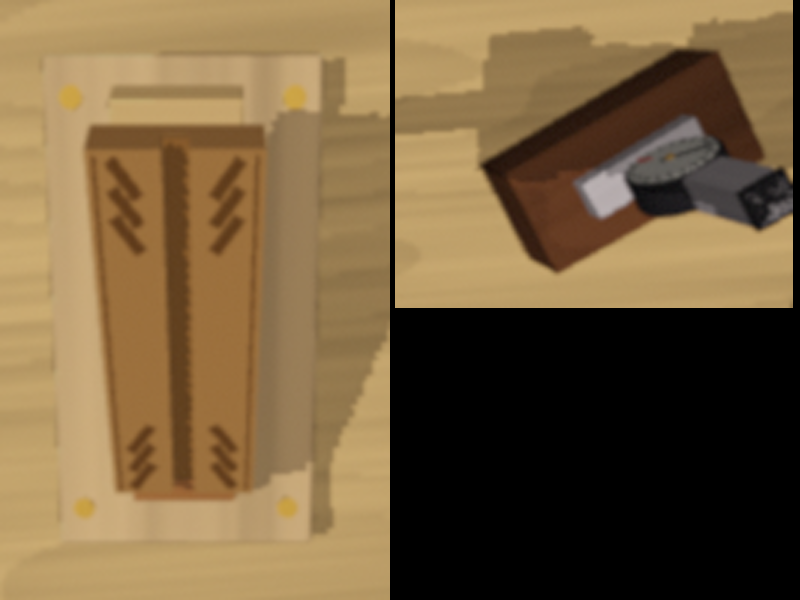

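The crop shows the dark strip along the panel's top edge is its end face. The true face corners are (215,59), (273,59), (268,173.5), (224,173.7).

Run:
```python
from h import *
f=np.load('pics/w2.npz');P=(f['K'],f['R'],f['t'])
# foot corners from crop
ft=[plane(P,(185+a/3,10+b/3),.016) for a,b in [(43,55),(321,54),(310,539),(62,540)]]
c=np.mean(ft,0); x=(ft[0]+ft[1]-ft[2]-ft[3])/2;y=(ft[0]+ft[3]-ft[1]-ft[2])/2; print('len',np.linalg.norm(x),np.linalg.norm(y),'c',c,'yaw',np.degrees(np.arctan2(x[1],x[0])),np.degrees(np.arctan2(-y[0],y[1])))
yaw=np.arctan2(x[1],x[0]); ex=np.array([np.cos(yaw),np.sin(yaw),0]);ey=np.array([-ex[1],ex[0],0]);c[2]=0
n=-.5*ex+np.array([0,0,np.cos(np.pi/6)]); u=np.cos(np.pi/6)*ex+np.array([0,0,.5]); o=c+[0,0,.07]
for t in (.021,.024,.027):
  L=[]
  for p in [(215,59.3),(273.3,59.3),(268.3,173.5),(224,173.7)]:
    a,d=ray(P,p); X=a+d*((o+n*t-a)@n)/(d@n); L.append(X)
  l=[(((X-o)@u).round(4),((X-o)@ey).round(4)) for X in L]; m=np.mean(L,0); print(t,l,'facecentre',m.round(4),'underside centre',(m-n*t).round(4))
st=[plane(P,(370+(a-395)/2.8,100+b/2.8),.03) for a,b in [(484,166),(718,53),(764,157)]]
print('stand',np.round(st,4))
print('gauge top', plane(P,(370+(765-395)/2.8,100+202/2.8),.117))
```

```text
len 0.21275327793557625 0.11833426786238403 c [ 0.58761538 -0.04991744  0.016     ] yaw -4.277790213567255 -4.2243587658334665
0.021 [(np.float64(0.0749), np.float64(0.0278)), (np.float64(0.0747), np.float64(-0.0294)), (np.float64(-0.075), np.float64(-0.0288)), (np.float64(-0.0751), np.float64(0.0291))] facecentre [ 0.577  -0.0494  0.0881] underside centre [ 0.5875 -0.0502  0.0699]
0.024 [(np.float64(0.0761), np.float64(0.0274)), (np.float64(0.0759), np.float64(-0.0292)), (np.float64(-0.0723), np.float64(-0.0286)), (np.float64(-0.0724), np.float64(0.0287))] facecentre [ 0.5772 -0.0496  0.0917] underside centre [ 0.5892 -0.0504  0.0709]
0.027 [(np.float64(0.0773), np.float64(0.0271)), (np.float64(0.0772), np.float64(-0.029)), (np.float64(-0.0696), np.float64(-0.0284)), (np.float64(-0.0698), np.float64(0.0283))] facecentre [ 0.5774 -0.0497  0.0953] underside centre [ 0.5908 -0.0507  0.0719]
stand [[ 0.5116 -0.2556  0.03  ]
 [ 0.557  -0.3634  0.03  ]
 [ 0.5055 -0.3904  0.03  ]]
gauge top [ 0.50582301 -0.3259532   0.117     ]
```

```bash
python3 -m pendant '[{"dx":14,"dy":-2.5,"dz":15,"turn":0},{"dx":14,"dy":-2.5,"dz":25,"turn":0},{"dx":14,"dy":-2.2,"dz":25,"turn":0},{"dx":13.6,"dy":-2.2,"dz":25,"turn":0},{"dx":0,"dy":0,"dz":25,"turn":0},{"dx":0,"dy":0,"dz":20,"turn":0},{"dx":0,"dy":0,"dz":20,"turn":0},{"dx":0,"dy":0,"dz":20,"turn":0},{"dx":0,"dy":0,"dz":15,"turn":0},{"dx":0,"dy":0,"dz":15,"turn":0},{"dx":0,"dy":0,"dz":5,"turn":0},{"dx":0,"dy":0,"dz":0,"turn":0},{"dx":0,"dy":0,"dz":0,"turn":0}]' 1
python3 -m pendant '[{"dx":0,"dy":0,"dz":0,"turn":0},{"dx":0,"dy":0,"dz":0,"turn":0},{"dx":0,"dy":0,"dz":0,"turn":0},{"dx":0,"dy":0,"dz":0,"turn":0},{"dx":0,"dy":0,"dz":0,"turn":0},{"dx":0,"dy":0,"dz":0,"turn":0},{"dx":0,"dy":0,"dz":0,"turn":0},{"dx":0,"dy":0,"dz":0,"turn":0}]' 0
```

```text
time_s: 3.5
eef_pos: [0.5822, -0.0503, 0.0705]
orientation: [0.999, -0.039, 0.0, 0.0]
force: [0.1, -1.0, -0.7]
grip_width: 0.0939
finger_force: 0.0
time_s: 4.3
eef_pos: [0.5816, -0.0501, 0.0706]
orientation: [0.999, -0.039, -0.0, -0.0]
force: [0.2, 2.2, 2.3]
grip_width: 0.0598
finger_force: 30.0
```

```bash
python3 -m pendant '[{"dx":0,"dy":0,"dz":-8,"turn":0},{"dx":0,"dy":0,"dz":-15,"turn":0},{"dx":0,"dy":0,"dz":-20,"turn":0},{"dx":0,"dy":0,"dz":-20,"turn":0},{"dx":0,"dy":0,"dz":-20,"turn":0},{"dx":0,"dy":0,"dz":-17,"turn":-4},{"dx":0,"dy":0,"dz":0,"turn":-8},{"dx":0,"dy":0,"dz":0,"turn":-8},{"dx":0,"dy":0,"dz":0,"turn":-8},{"dx":0,"dy":0,"dz":0,"turn":-8},{"dx":0,"dy":0,"dz":0,"turn":-8},{"dx":0,"dy":0,"dz":0,"turn":-8},{"dx":0,"dy":0,"dz":0,"turn":-8},{"dx":0,"dy":0,"dz":0,"turn":-8},{"dx":0,"dy":0,"dz":0,"turn":-8},{"dx":0,"dy":0,"dz":0,"turn":-8},{"dx":0,"dy":0,"dz":0,"turn":-8},{"dx":0,"dy":0,"dz":0,"turn":-4}]'
python3 -m pendant '[{"dx":12,"dy":1,"dz":0,"turn":0},{"dx":25,"dy":2.3,"dz":0,"turn":0},{"dx":34,"dy":3.3,"dz":0,"turn":0},{"dx":34,"dy":3.3,"dz":0,"turn":0},{"dx":34,"dy":3.3,"dz":0,"turn":0},{"dx":34,"dy":3.3,"dz":0,"turn":0},{"dx":34,"dy":3.3,"dz":0,"turn":0},{"dx":34,"dy":3.3,"dz":0,"turn":0},{"dx":34,"dy":3.3,"dz":0,"turn":0},{"dx":34,"dy":3.3,"dz":0,"turn":0},{"dx":20,"dy":2,"dz":0,"turn":0},{"dx":9,"dy":0.5,"dz":0,"turn":0},{"dx":0,"dy":0,"dz":0,"turn":0},{"dx":0,"dy":0,"dz":0,"turn":0}]'
python3 - <<'E'
from h import *
cv2.imwrite('pics/w3.png',camera('wrist'))
P=cam('wrist'); np.savez('pics/w3.npz',K=P[0],R=P[1],t=P[2])
s=sense();print(s['joint_positions'].round(3),s['force'])
cv2.imwrite('pics/s3.png',camera('side'));cv2.imwrite('pics/sc3.png',camera('scene'))
w=cv2.imread('pics/w3.png');d=cv2.imread('pics/sc3.png')
cv2.imwrite('pics/v3.png',np.hstack([cv2.resize(w,(400,300)),cv2.resize(d[130:250,270:430],(400,300),interpolation=cv2.INTER_CUBIC)]))
E
```

```text
time_s: 6.1
eef_pos: [0.5815, -0.0504, 0.1704]
orientation: [0.696, 0.718, -0.0, -0.0]
force: [0.4, -0.1, -2.9]
grip_width: 0.0598
finger_force: 30.0
time_s: 7.5
eef_pos: [0.605, 0.2872, 0.1703]
orientation: [0.698, 0.716, -0.001, 0.0]
force: [0.7, -0.4, -2.4]
grip_width: 0.0598
finger_force: 30.0
[ 3.400e-01  4.380e-01  1.342e+00 -1.000e-03  1.363e+00  3.150e-01] [-0.69906885 -0.17011594 -2.44184858]
```

View pics/v3.png

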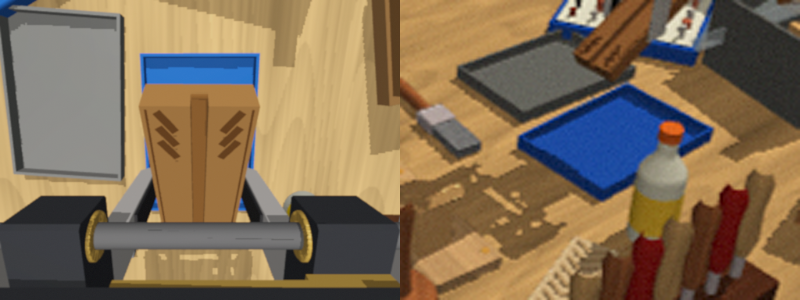

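The wrist view shows the held panel (centre column ~200 of 400) lined up across the blue tray, whose far rim is at (141..259, 53).

Run:
```python
from h import *
f=np.load('pics/w3.npz');P=(f['K'],f['R'],f['t'])
s=1.28
for n,p in [('bl far L',(141,54)),('bl far R',(259,54)),('grey farL',(2,12)),('grey farR',(126,12)),('grey nearL',(15,179)),('grey nearR',(124,183))]: print(n,plane(P,np.array(p)*s,.02).round(4))
```

```text
bl far L [0.5315 0.3907 0.02  ]
bl far R [0.6787 0.3941 0.02  ]
grey farL [0.3659 0.4346 0.02  ]
grey farR [0.515 0.438 0.02 ]
grey nearL [0.3485 0.2201 0.02  ]
grey nearR [0.502  0.2177 0.02  ]
```

```bash
python3 -m pendant '[{"dx":0,"dy":0,"dz":10,"turn":0},{"dx":0,"dy":0,"dz":25,"turn":0},{"dx":0,"dy":0,"dz":30,"turn":0},{"dx":0,"dy":0,"dz":25,"turn":0},{"dx":0,"dy":0,"dz":15,"turn":0},{"dx":0,"dy":0,"dz":10,"turn":0},{"dx":0,"dy":0,"dz":5,"turn":0},{"dx":0,"dy":0,"dz":3,"turn":0},{"dx":0,"dy":0,"dz":3,"turn":0},{"dx":0,"dy":0,"dz":3,"turn":0},{"dx":0,"dy":0,"dz":0,"turn":0}]'
python3 -m pendant '[{"dx":0,"dy":0,"dz":3,"turn":0},{"dx":0,"dy":0,"dz":3,"turn":0},{"dx":0,"dy":0,"dz":0,"turn":0}]'
```

```text
time_s: 8.75
eef_pos: [0.6058, 0.2887, 0.0422]
orientation: [0.698, 0.716, 0.001, 0.0]
force: [-1.3, 0.3, 0.0]
grip_width: 0.0596
finger_force: 30.0
time_s: 9.05
eef_pos: [0.606, 0.2908, 0.0371]
orientation: [0.698, 0.716, 0.002, -0.0]
force: [-0.6, 4.1, 5.2]
grip_width: 0.0597
finger_force: 30.0
```

```bash
python3 -m pendant '[{"dx":0,"dy":0,"dz":3,"turn":0},{"dx":0,"dy":0,"dz":3,"turn":0},{"dx":0,"dy":0,"dz":3,"turn":0},{"dx":0,"dy":0,"dz":0,"turn":0}]'
python3 -m pendant '[{"dx":0,"dy":0,"dz":3,"turn":0},{"dx":0,"dy":0,"dz":3,"turn":0},{"dx":0,"dy":0,"dz":3,"turn":0},{"dx":0,"dy":0,"dz":0,"turn":0}]'
```

```text
time_s: 9.45
eef_pos: [0.6066, 0.2902, 0.0279]
orientation: [0.698, 0.716, 0.002, 0.0]
force: [0.1, 3.7, 4.5]
grip_width: 0.06
finger_force: 30.0
time_s: 9.85
eef_pos: [0.6052, 0.2883, 0.017]
orientation: [0.698, 0.716, -0.0, 0.0]
force: [1.5, 2.1, 3.2]
grip_width: 0.0599
finger_force: 30.0
```

```bash
python3 -m pendant '[{"dx":0,"dy":0,"dz":2.5,"turn":0},{"dx":0,"dy":0,"dz":2.5,"turn":0},{"dx":0,"dy":0,"dz":0,"turn":0}]'
python3 -m pendant '[{"dx":0,"dy":0,"dz":2,"turn":0},{"dx":0,"dy":0,"dz":2,"turn":0},{"dx":0,"dy":0,"dz":0,"turn":0}]'
python3 - <<'E'
from h import *
s=camera('side');w=camera('wrist')
cv2.imwrite('pics/v4.png',np.hstack([cv2.resize(w,(400,300)),cv2.resize(s[180:330,80:280],(400,300),interpolation=cv2.INTER_CUBIC)]))
E
```

```text
time_s: 10.15
eef_pos: [0.6048, 0.2881, 0.0118]
orientation: [0.698, 0.716, -0.001, -0.0]
force: [1.4, 2.8, 1.9]
grip_width: 0.06
finger_force: 30.0
time_s: 10.45
eef_pos: [0.6048, 0.2883, 0.008]
orientation: [0.698, 0.716, -0.0, -0.0]
force: [-0.0, 2.1, 2.5]
grip_width: 0.0598
finger_force: 30.0
```

View pics/v4.png

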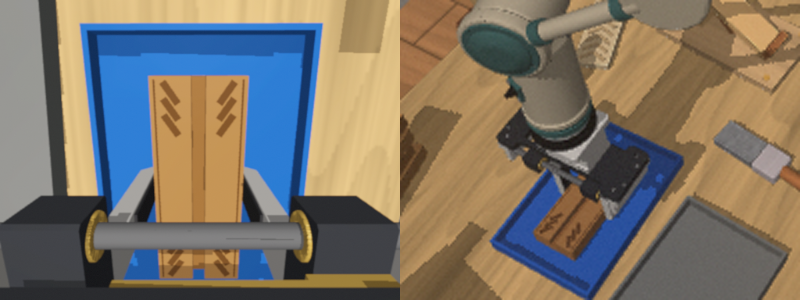

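The panel lies almost flat, groove up, in the blue tray. I'll release it, lift, look again and head for the gauge.

```bash
python3 -m pendant '[{"dx":0,"dy":0,"dz":0,"turn":0},{"dx":0,"dy":0,"dz":0,"turn":0},{"dx":0,"dy":0,"dz":0,"turn":0},{"dx":0,"dy":0,"dz":0,"turn":0},{"dx":0,"dy":0,"dz":0,"turn":0},{"dx":0,"dy":0,"dz":-8,"turn":0},{"dx":0,"dy":0,"dz":-15,"turn":0},{"dx":0,"dy":0,"dz":-25,"turn":0},{"dx":0,"dy":0,"dz":-35,"turn":0},{"dx":0,"dy":0,"dz":-35,"turn":0},{"dx":0,"dy":0,"dz":-35,"turn":0},{"dx":-15,"dy":0,"dz":-35,"turn":0},{"dx":-15,"dy":0,"dz":-30,"turn":0},{"dx":-20,"dy":0,"dz":-24,"turn":0},{"dx":0,"dy":0,"dz":0,"turn":0}]' 1
python3 - <<'E'
from h import *
cv2.imwrite('pics/w5.png',camera('wrist'))
P=cam('wrist'); np.savez('pics/w5.npz',K=P[0],R=P[1],t=P[2])
E
python3 -m pendant '[{"dx":-20,"dy":-5,"dz":0,"turn":0},{"dx":-40,"dy":-12,"dz":0,"turn":0},{"dx":-40,"dy":-12,"dz":0,"turn":0},{"dx":-40,"dy":-12,"dz":0,"turn":0},{"dx":-40,"dy":-12,"dz":0,"turn":0},{"dx":-40,"dy":-12,"dz":0,"turn":0},{"dx":-40,"dy":-12,"dz":0,"turn":0},{"dx":-40,"dy":-12,"dz":0,"turn":0},{"dx":-40,"dy":-12,"dz":0,"turn":0},{"dx":-40,"dy":-12,"dz":0,"turn":0},{"dx":-40,"dy":-12,"dz":0,"turn":0},{"dx":-40,"dy":-12,"dz":0,"turn":0},{"dx":-40,"dy":-12,"dz":0,"turn":0},{"dx":-40,"dy":-12,"dz":0,"turn":0},{"dx":-40,"dy":-12,"dz":0,"turn":0},{"dx":-26,"dy":-5,"dz":0,"turn":0}]'
python3 -m pendant '[{"dx":0,"dy":0,"dz":0,"turn":8},{"dx":0,"dy":0,"dz":0,"turn":8},{"dx":0,"dy":0,"dz":0,"turn":8},{"dx":0,"dy":0,"dz":0,"turn":8},{"dx":0,"dy":0,"dz":0,"turn":8},{"dx":0,"dy":0,"dz":0,"turn":8},{"dx":0,"dy":0,"dz":0,"turn":8},{"dx":0,"dy":0,"dz":0,"turn":8},{"dx":0,"dy":0,"dz":0,"turn":0},{"dx":0,"dy":0,"dz":0,"turn":0}]'
python3 - <<'E'
from h import *
cv2.imwrite('pics/w6.png',camera('wrist'))
P=cam('wrist'); np.savez('pics/w6.npz',K=P[0],R=P[1],t=P[2])
cv2.imwrite('pics/v6.png',np.hstack([cv2.resize(cv2.imread(f'pics/w{i}.png'),(400,300)) for i in (5,6)]))
E
```

```text
time_s: 12.05
eef_pos: [0.6085, 0.2372, 0.2555]
orientation: [0.699, 0.715, 0.003, 0.003]
force: [1.4, 0.1, 0.5]
grip_width: 0.0939
finger_force: 0.0
time_s: 13.7
eef_pos: [0.4417, -0.3736, 0.2481]
orientation: [0.699, 0.716, -0.0, -0.002]
force: [0.2, 0.7, -0.4]
grip_width: 0.0938
finger_force: 0.0
time_s: 14.7
eef_pos: [0.4434, -0.3712, 0.249]
orientation: [0.971, 0.239, -0.001, -0.001]
force: [0.0, -0.2, 0.0]
grip_width: 0.0939
finger_force: 0.0
```

View pics/v6.png

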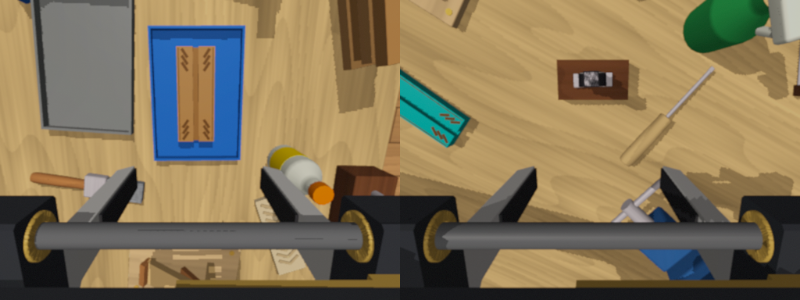

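The panel is flat in the blue tray (corners (177,46), (215,46), (216,141), (177,142) in the left view). The gauge's block is square to the tool at (157..228, 60..100) in the right view.

Run:
```python
from h import *
def ld(n): f=np.load(f'pics/w{n}.npz');return (f['K'],f['R'],f['t'])
P=ld(6);im=cv2.imread('pics/w6.png');hsv=cv2.cvtColor(im,cv2.COLOR_BGR2HSV)
sub=cv2.inRange(hsv,(0,60,20),(15,255,125)); sub[:65]=0;sub[140:]=0;sub[:,:195]=0;sub[:,300:]=0
c=max(cv2.findContours(sub,0,2)[0],key=cv2.contourArea); r=cv2.minAreaRect(c);print('block rect',r)
B=[plane(P,p,.03) for p in cv2.boxPoints(r)];print(np.round(B,4))
print('block c',np.mean(B,0).round(4),np.linalg.norm(B[0]-B[1]),np.linalg.norm(B[1]-B[2]))
for a,b in ((0,1),(1,2)): v=B[b]-B[a];print(np.degrees(np.arctan2(v[1],v[0])).round(1))
s=cv2.inRange(hsv,(0,0,0),(179,60,255)); s[:85]=0;s[120:]=0;s[:,:215]=0;s[:,275:]=0
x,y,w,h=cv2.boundingRect(s);print('gauge bbox',x,y,w,h)
cv2.imwrite('pics/v7.png',cv2.resize(im[65:140,190:310],None,fx=5,fy=5,interpolation=cv2.INTER_CUBIC))
P=ld(5)
im=cv2.imread('pics/w5.png');hsv=cv2.cvtColor(im,cv2.COLOR_BGR2HSV)
m=cv2.inRange(hsv,(5,60,40),(25,255,255));m[:45]=0;m[195:]=0;m[:,:205]=0;m[:,295:]=0
c=max(cv2.findContours(m,0,2)[0],key=cv2.contourArea); r=cv2.minAreaRect(c);print('panel rect',r)
for z in (.026,.029):
  Q=[plane(P,p,z) for p in cv2.boxPoints(r)];print('panel c',np.mean(Q,0).round(4),np.linalg.norm(Q[0]-Q[1]),np.linalg.norm(Q[1]-Q[2]))
  v=Q[1]-Q[0];print(np.degrees(np.arctan2(v[1],v[0])))
```

```text
block rect ((246.5, 102.0), (50.0, 91.0), 90.0)
[[ 0.5075 -0.2672  0.03  ]
 [ 0.5574 -0.3628  0.03  ]
 [ 0.5065 -0.3913  0.03  ]
 [ 0.4547 -0.2921  0.03  ]]
block c [ 0.5065 -0.3284  0.03  ] 0.10787472466095413 0.05836431264100778
-62.5
-150.8
gauge bbox 222 91 50 22
panel rect ((250.0, 120.0), (120.0, 48.0), 90.0)
panel c [0.6028 0.2895 0.026 ] 0.05728873567287224 0.14678884537163958
1.3497553026866296
panel c [0.6028 0.2896 0.029 ] 0.05686574083432605 0.14570502106972258
1.349755302686603
```

View pics/v7.png

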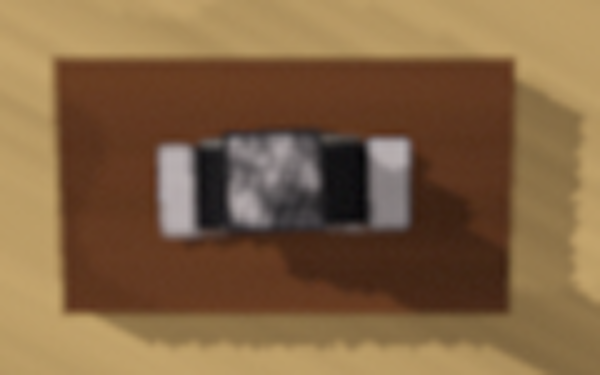

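Run:
```python
from h import *
f=np.load('pics/w6.npz');P=(f['K'],f['R'],f['t'])
g=plane(P,(245,101),.117);b=plane(P,(190+285/5,65+187.5/5),.039);print(g,b)
s=sense();R=Rn.from_quat(s['orientation']).as_matrix();t=(g+b)/2
for q in (g,b): print((R.T@(np.array([q[0],q[1],.085])-s['eef_pos'])*1000).round(1))
print(s['eef_pos'])
```

```text
[ 0.50700925 -0.32899989  0.117     ] [ 0.50676995 -0.32918971  0.039     ]
[ 76.   -7.8 164.3]
[ 75.7  -7.7 164.3]
[ 0.44356526 -0.37135666  0.2493451 ]
```

```bash
python3 -m pendant '[{"dx":16,"dy":-2,"dz":0,"turn":-0.5},{"dx":20,"dy":-2,"dz":0,"turn":-0.5},{"dx":20,"dy":-2,"dz":10,"turn":-0.5},{"dx":20,"dy":-1.7,"dz":20,"turn":0},{"dx":0,"dy":0,"dz":25,"turn":0},{"dx":0,"dy":0,"dz":25,"turn":0},{"dx":0,"dy":0,"dz":25,"turn":0},{"dx":0,"dy":0,"dz":25,"turn":0},{"dx":0,"dy":0,"dz":20,"turn":0},{"dx":0,"dy":0,"dz":10,"turn":0},{"dx":0,"dy":0,"dz":4,"turn":0},{"dx":0,"dy":0,"dz":0,"turn":0},{"dx":0,"dy":0,"dz":0,"turn":0},{"dx":0,"dy":0,"dz":0,"turn":0}]' 1
python3 -m pendant '[{"dx":0,"dy":0,"dz":0,"turn":0},{"dx":0,"dy":0,"dz":0,"turn":0},{"dx":0,"dy":0,"dz":0,"turn":0},{"dx":0,"dy":0,"dz":0,"turn":0},{"dx":0,"dy":0,"dz":0,"turn":0},{"dx":0,"dy":0,"dz":0,"turn":0},{"dx":0,"dy":0,"dz":0,"turn":0},{"dx":0,"dy":0,"dz":0,"turn":0},{"dx":0,"dy":0,"dz":0,"turn":0},{"dx":0,"dy":0,"dz":0,"turn":0}]' 0
```

```text
time_s: 16.15
eef_pos: [0.5081, -0.3296, 0.0876]
orientation: [0.968, 0.25, 0.001, 0.001]
force: [-0.1, -0.6, 0.1]
grip_width: 0.0938
finger_force: 0.0
time_s: 17.15
eef_pos: [0.5072, -0.3288, 0.0864]
orientation: [0.968, 0.25, -0.0, -0.0]
force: [-0.3, -0.4, -3.5]
grip_width: 0.0181
finger_force: 30.5
```

```bash
python3 -m pendant '[{"dx":0,"dy":0,"dz":-5,"turn":0},{"dx":0,"dy":0,"dz":-15,"turn":0},{"dx":0,"dy":0,"dz":-25,"turn":0},{"dx":0,"dy":0,"dz":-30,"turn":0},{"dx":0,"dy":0,"dz":-30,"turn":0},{"dx":0,"dy":0,"dz":-30,"turn":0},{"dx":0,"dy":0,"dz":-15,"turn":-3},{"dx":0,"dy":0,"dz":0,"turn":-7},{"dx":0,"dy":0,"dz":0,"turn":-8},{"dx":0,"dy":0,"dz":0,"turn":-8},{"dx":0,"dy":0,"dz":0,"turn":-8},{"dx":0,"dy":0,"dz":0,"turn":-8},{"dx":0,"dy":0,"dz":0,"turn":-8},{"dx":0,"dy":0,"dz":0,"turn":-8},{"dx":0,"dy":0,"dz":0,"turn":-4.4}]'
python3 -m pendant '[{"dx":10,"dy":2,"dz":0,"turn":0},{"dx":20,"dy":4,"dz":0,"turn":0},{"dx":36,"dy":6.5,"dz":0,"turn":0},{"dx":36,"dy":6.5,"dz":0,"turn":0},{"dx":36,"dy":6.5,"dz":0,"turn":0},{"dx":36,"dy":6.5,"dz":0,"turn":0},{"dx":36,"dy":6.5,"dz":0,"turn":0},{"dx":36,"dy":6.5,"dz":0,"turn":0},{"dx":36,"dy":6.5,"dz":0,"turn":0},{"dx":36,"dy":6.5,"dz":0,"turn":0},{"dx":36,"dy":6.5,"dz":0,"turn":0},{"dx":36,"dy":6.5,"dz":0,"turn":0},{"dx":36,"dy":6.5,"dz":0,"turn":0},{"dx":36,"dy":6.5,"dz":0,"turn":0},{"dx":36,"dy":6.5,"dz":0,"turn":0},{"dx":36,"dy":6.5,"dz":0,"turn":0},{"dx":36,"dy":6.5,"dz":0,"turn":0},{"dx":30,"dy":5,"dz":0,"turn":0},{"dx":15,"dy":3.5,"dz":0,"turn":0}]'
python3 -m pendant '[{"dx":0,"dy":0,"dz":10,"turn":0},{"dx":0,"dy":0,"dz":20,"turn":0},{"dx":0,"dy":0,"dz":25,"turn":0},{"dx":0,"dy":0,"dz":25,"turn":0},{"dx":0,"dy":0,"dz":20,"turn":0},{"dx":0,"dy":0,"dz":10,"turn":0},{"dx":0,"dy":0,"dz":0,"turn":0},{"dx":0,"dy":0,"dz":0,"turn":0},{"dx":0,"dy":0,"dz":0,"turn":0}]'
python3 - <<'E'
from h import *
im=camera('wrist');cv2.imwrite('pics/w8.png',im)
P=cam('wrist'); np.savez('pics/w8.npz',K=P[0],R=P[1],t=P[2]);s=sense();print(s['eef_pos'],s['orientation'],s['grip_width'],s['force'])
R=Rn.from_quat(s['orientation']).as_matrix()
tip=s['eef_pos']+R@[0,0,.0564+.017]; print('tip px',proj(P,tip),tip,'base',proj(P,s['eef_pos']+R@[0,0,.0564]))
cv2.imwrite('pics/v8.png',cv2.resize(im,(800,600),interpolation=cv2.INTER_CUBIC))
E
```

```text
time_s: 18.65
eef_pos: [0.5072, -0.329, 0.2363]
orientation: [0.697, 0.717, -0.0, -0.0]
force: [0.8, 0.0, -2.3]
grip_width: 0.0174
finger_force: 30.0
time_s: 20.55
eef_pos: [0.6037, 0.2916, 0.236]
orientation: [0.698, 0.716, 0.0, -0.001]
force: [-0.3, -0.3, -2.2]
grip_width: 0.0174
finger_force: 30.0
time_s: 21.45
eef_pos: [0.6055, 0.2883, 0.1279]
orientation: [0.699, 0.715, 0.001, 0.001]
force: [0.0, 0.1, -1.4]
grip_width: 0.0179
finger_force: 30.0
[0.60546134 0.28847322 0.12791607] [6.98650801e-01 7.15461627e-01 1.13918443e-03 6.48045404e-04] 0.01778969655522693 [-0.58551101 -0.13244223 -1.90680835]
tip px [253.1370276  194.46277822] [0.60564624 0.2885264  0.05451632] base [253.0674334  200.29273628]
```

View pics/v8.png

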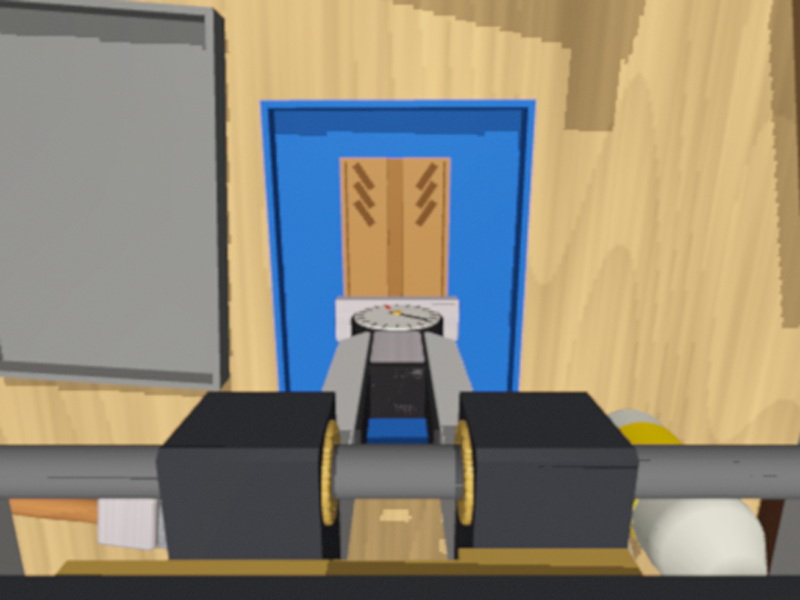

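The view shows the gauge held upright over the panel. The groove runs at view columns ~387-402 and the base bar spans 336..459. I'll measure the lateral offset numerically.

Run:
```python
from h import *
im=cv2.imread('pics/w8.png').astype(float);f=np.load('pics/w8.npz');P=(f['K'],f['R'],f['t'])
def edges(rows,c0,c1,n,k=2,ch=None):
    p=im[rows[0]:rows[1],c0:c1].mean(0); p=p.mean(1) if ch is None else p[:,ch]
    g=np.abs(np.gradient(p)); idx=[i for i in range(1,len(g)-1) if g[i]>=g[i-1] and g[i]>g[i+1]]
    idx=sorted(idx,key=lambda i:-g[i])[:n]; return sorted((round(c0+i+0.5*(g[i-1]-g[i+1])/(g[i-1]-2*g[i]+g[i+1]),2),round(g[i],1)) for i in idx)
print('groove r110-118',edges((145,160),235,270,4)); print('groove r165-185',edges((165,185),235,270,4))
print('panel',edges((145,160),205,300,6,ch=0)); print('bar',edges((194,203),205,305,8))
s=sense();R=Rn.from_quat(s['orientation']).as_matrix()
for u,v,z in [(252.,175,.026),(252,152,.026),(253,175,.026)]:
    X=plane(P,(u,v),z); print(u,v,(R.T@(X-s['eef_pos'])*1000).round(2))
bar=plane(P,(254,196),.0715+.009);print('bar254',(R.T@(bar-s['eef_pos'])*1000).round(2))
```

```text
groove r110-118 [(np.float64(237.79), np.float64(0.4)), (np.float64(247.11), np.float64(13.1)), (np.float64(249.78), np.float64(2.9)), (np.float64(257.95), np.float64(11.8))]
groove r165-185 [(np.float64(237.02), np.float64(0.1)), (np.float64(242.02), np.float64(0.3)), (np.float64(247.13), np.float64(9.0)), (np.float64(257.93), np.float64(11.7))]
panel [(np.float64(219.27), np.float64(46.8)), (np.float64(223.14), np.float64(11.5)), (np.float64(247.2), np.float64(10.2)), (np.float64(257.85), np.float64(9.5)), (np.float64(281.81), np.float64(10.9)), (np.float64(285.97), np.float64(48.2))]
bar [(np.float64(214.21), np.float64(32.8)), (np.float64(225.03), np.float64(9.2)), (np.float64(229.66), np.float64(3.9)), (np.float64(246.09), np.float64(6.8)), (np.float64(262.24), np.float64(5.6)), (np.float64(268.21), np.float64(5.1)), (np.float64(282.3), np.float64(8.0)), (np.float64(293.3), np.float64(30.4))]
252.0 175 [ 10.35  -1.09 101.92]
252 152 [ 31.1   -1.04 101.93]
253 175 [ 10.35  -0.2  101.92]
bar254 [ 5.92  0.73 47.42]
```

```bash
python3 -m pendant '[{"dx":0,"dy":-1.1,"dz":0,"turn":0},{"dx":0,"dy":0,"dz":8,"turn":0},{"dx":0,"dy":0,"dz":8,"turn":0},{"dx":0,"dy":0,"dz":6,"turn":0},{"dx":0,"dy":0,"dz":3,"turn":0},{"dx":0,"dy":0,"dz":2,"turn":0},{"dx":0,"dy":0,"dz":2,"turn":0},{"dx":0,"dy":0,"dz":0,"turn":0},{"dx":0,"dy":0,"dz":0,"turn":0}]'
python3 -m pendant '[{"dx":0,"dy":0,"dz":2,"turn":0},{"dx":0,"dy":0,"dz":2,"turn":0},{"dx":0,"dy":0,"dz":0,"turn":0},{"dx":0,"dy":0,"dz":0,"turn":0}]'
python3 -m pendant '[{"dx":0,"dy":0,"dz":1,"turn":0},{"dx":0,"dy":0,"dz":1,"turn":0},{"dx":0,"dy":0,"dz":0,"turn":0},{"dx":0,"dy":0,"dz":0,"turn":0}]'
```

```text
time_s: 22.4
eef_pos: [0.6036, 0.2884, 0.0976]
orientation: [0.699, 0.716, 0.0, 0.0]
force: [-0.4, 0.6, -1.7]
grip_width: 0.0178
finger_force: 30.0
time_s: 22.8
eef_pos: [0.6034, 0.2883, 0.0933]
orientation: [0.699, 0.716, -0.0, -0.0]
force: [-0.1, 0.1, -1.8]
grip_width: 0.0175
finger_force: 30.0
time_s: 23.2
eef_pos: [0.6035, 0.2883, 0.0914]
orientation: [0.699, 0.716, -0.0, 0.0]
force: [0.8, 0.4, -1.9]
grip_width: 0.0179
finger_force: 30.0
```

```bash
python3 -m pendant '[{"dx":0,"dy":0,"dz":1,"turn":0},{"dx":0,"dy":0,"dz":1,"turn":0},{"dx":0,"dy":0,"dz":0,"turn":0},{"dx":0,"dy":0,"dz":0,"turn":0}]'
python3 -m pendant '[{"dx":0,"dy":0,"dz":1,"turn":0},{"dx":0,"dy":0,"dz":0.5,"turn":0},{"dx":0,"dy":0,"dz":0,"turn":0}]'
python3 -m pendant '[{"dx":0,"dy":0,"dz":1,"turn":0},{"dx":0,"dy":0,"dz":0.5,"turn":0},{"dx":0,"dy":0,"dz":0,"turn":0}]'
```

```text
time_s: 23.6
eef_pos: [0.6035, 0.2884, 0.0894]
orientation: [0.699, 0.716, -0.0, 0.0]
force: [-0.1, 0.2, -3.1]
grip_width: 0.0176
finger_force: 30.0
time_s: 23.9
eef_pos: [0.6036, 0.2884, 0.0885]
orientation: [0.699, 0.716, 0.0, 0.0]
force: [-1.1, 0.0, 1.7]
grip_width: 0.018
finger_force: 30.0
time_s: 24.2
eef_pos: [0.6036, 0.2884, 0.0865]
orientation: [0.699, 0.716, 0.0, 0.0]
force: [-0.2, 0.9, 1.7]
grip_width: 0.0176
finger_force: 30.0
```

```bash
python3 -m pendant '[{"dx":0,"dy":0,"dz":1,"turn":0},{"dx":0,"dy":0,"dz":0.5,"turn":0},{"dx":0,"dy":0,"dz":0,"turn":0}]'
python3 -m pendant '[{"dx":0,"dy":0,"dz":0.6,"turn":0},{"dx":0,"dy":0,"dz":0.5,"turn":0},{"dx":0,"dy":0,"dz":0,"turn":0}]'
python3 -m pendant '[{"dx":0,"dy":0,"dz":0.5,"turn":0},{"dx":0,"dy":0,"dz":0.5,"turn":0},{"dx":0,"dy":0,"dz":0,"turn":0}]'
```

```text
time_s: 24.5
eef_pos: [0.6036, 0.2884, 0.0848]
orientation: [0.699, 0.716, 0.0, 0.0]
force: [0.6, -0.4, 2.0]
grip_width: 0.0177
finger_force: 30.0
time_s: 24.8
eef_pos: [0.6035, 0.2884, 0.0838]
orientation: [0.699, 0.716, 0.0, 0.0]
force: [-0.8, 0.1, 2.3]
grip_width: 0.0177
finger_force: 30.0
time_s: 25.1
eef_pos: [0.6035, 0.2884, 0.0828]
orientation: [0.699, 0.716, 0.0, 0.0]
force: [0.0, 0.4, 1.4]
grip_width: 0.0176
finger_force: 30.0
```

```bash
python3 -m pendant '[{"dx":0,"dy":0,"dz":0.5,"turn":0},{"dx":0,"dy":0,"dz":0.5,"turn":0},{"dx":0,"dy":0,"dz":0,"turn":0}]'
python3 -m pendant '[{"dx":0,"dy":0,"dz":0.4,"turn":0},{"dx":0,"dy":0,"dz":0.3,"turn":0},{"dx":0,"dy":0,"dz":0,"turn":0}]'
```

```text
time_s: 25.4
eef_pos: [0.6036, 0.2884, 0.0818]
orientation: [0.699, 0.716, 0.0, 0.0]
force: [-0.5, -0.2, 1.4]
grip_width: 0.0178
finger_force: 30.0
time_s: 25.7
eef_pos: [0.6036, 0.2884, 0.0818]
orientation: [0.699, 0.716, 0.0, 0.0]
force: [-2.4, 0.5, 4.5]
grip_width: 0.0179
finger_force: 30.0
```

```bash
python3 -m pendant '[{"dx":0,"dy":0,"dz":0.4,"turn":0},{"dx":0,"dy":0,"dz":0.3,"turn":0},{"dx":0,"dy":0,"dz":0,"turn":0}]'
python3 -m pendant '[{"dx":0,"dy":0,"dz":0.3,"turn":0},{"dx":0,"dy":0,"dz":0.3,"turn":0},{"dx":0,"dy":0,"dz":0,"turn":0}]'
```

```text
time_s: 26.0
eef_pos: [0.6035, 0.2884, 0.0817]
orientation: [0.699, 0.716, 0.0, 0.0]
force: [-2.4, -1.1, 7.5]
grip_width: 0.0176
finger_force: 30.0
time_s: 26.3
eef_pos: [0.6035, 0.2884, 0.0817]
orientation: [0.699, 0.716, 0.0, 0.0]
force: [-2.2, -1.8, 11.1]
grip_width: 0.0182
finger_force: 30.0
```

```bash
python3 -m pendant '[{"dx":0,"dy":0,"dz":0.3,"turn":0},{"dx":0,"dy":0,"dz":0.2,"turn":0},{"dx":0,"dy":0,"dz":0,"turn":0},{"dx":0,"dy":0,"dz":0,"turn":0},{"dx":0,"dy":0,"dz":0,"turn":0},{"dx":0,"dy":0,"dz":0,"turn":0},{"dx":0,"dy":0,"dz":0,"turn":0},{"dx":0,"dy":0,"dz":0,"turn":0}]'
python3 -c "
from h import *
cv2.imwrite('pics/w9.png',camera('wrist'));print(sense()['eef_pos'],sense()['force'])"
```

```text
time_s: 27.1
eef_pos: [0.6035, 0.2884, 0.0817]
orientation: [0.699, 0.716, 0.001, 0.0]
force: [-4.2, -0.1, 12.1]
grip_width: 0.0178
finger_force: 30.0
[0.60353057 0.28839069 0.08169723] [-3.00406036 -1.18249175 12.39537023]
```

```bash
python3 -m pendant '[{"dx":0,"dy":0,"dz":-3,"turn":0},{"dx":0,"dy":0,"dz":-8,"turn":0},{"dx":0,"dy":0,"dz":-20,"turn":0},{"dx":0,"dy":0,"dz":-30,"turn":0},{"dx":0,"dy":0,"dz":-30,"turn":0},{"dx":0,"dy":0,"dz":-30,"turn":0},{"dx":0,"dy":0,"dz":-25,"turn":0},{"dx":0,"dy":0,"dz":-10,"turn":0},{"dx":0,"dy":0,"dz":0,"turn":0}]'
python3 -c "
from h import *
cv2.imwrite('pics/w10.png',camera('wrist'));cv2.imwrite('pics/sc10.png',camera('scene'))"
python3 -m pendant '[{"dx":-10,"dy":-2,"dz":0,"turn":0},{"dx":-20,"dy":-4,"dz":0,"turn":0},{"dx":-36,"dy":-6.5,"dz":0,"turn":0},{"dx":-36,"dy":-6.5,"dz":0,"turn":0},{"dx":-36,"dy":-6.5,"dz":0,"turn":0},{"dx":-36,"dy":-6.5,"dz":0,"turn":0},{"dx":-36,"dy":-6.5,"dz":0,"turn":0},{"dx":-36,"dy":-6.5,"dz":0,"turn":0},{"dx":-36,"dy":-6.5,"dz":0,"turn":0},{"dx":-36,"dy":-6.5,"dz":0,"turn":0},{"dx":-36,"dy":-6.5,"dz":0,"turn":0},{"dx":-36,"dy":-6.5,"dz":0,"turn":0},{"dx":-36,"dy":-6.5,"dz":0,"turn":0},{"dx":-36,"dy":-6.5,"dz":0,"turn":0},{"dx":-36,"dy":-6.5,"dz":0,"turn":0},{"dx":-36,"dy":-6.5,"dz":0,"turn":0},{"dx":-36,"dy":-6.5,"dz":0,"turn":0},{"dx":-30,"dy":-5,"dz":0,"turn":0},{"dx":-14.7,"dy":-2.7,"dz":0,"turn":0}]'
python3 -m pendant '[{"dx":0,"dy":0,"dz":0,"turn":4},{"dx":0,"dy":0,"dz":0,"turn":8},{"dx":0,"dy":0,"dz":0,"turn":8},{"dx":0,"dy":0,"dz":0,"turn":8},{"dx":0,"dy":0,"dz":0,"turn":8},{"dx":0,"dy":0,"dz":0,"turn":8},{"dx":0,"dy":0,"dz":0,"turn":8},{"dx":0,"dy":0,"dz":0,"turn":8},{"dx":0,"dy":0,"dz":0,"turn":3},{"dx":0,"dy":0,"dz":0,"turn":0},{"dx":0,"dy":0,"dz":0,"turn":0}]'
python3 - <<'E'
from h import *
s=sense();R=Rn.from_quat(s['orientation']).as_matrix();print(s['eef_pos'],(R.T@(np.array([.5072,-.3288,.0864])-s['eef_pos'])*1000).round(1))
cv2.imwrite('pics/w11.png',camera('wrist'))
a=cv2.resize(cv2.imread('pics/w8.png')[180:240,215:295],(400,300),interpolation=3);b=cv2.resize(cv2.imread('pics/w10.png')[180:240,215:295],(400,300),interpolation=3)
c=cv2.resize(cv2.imread('pics/w11.png'),(400,300))
d=cv2.resize(cv2.imread('pics/w10.png')[50:240,130:383],(400,300))
cv2.imwrite('pics/v11.png',np.vstack([np.hstack([a,b]),np.hstack([c,d])]))
E
```

```text
time_s: 28.05
eef_pos: [0.6041, 0.2886, 0.2363]
orientation: [0.699, 0.716, 0.001, 0.001]
force: [-0.4, 0.7, -2.7]
grip_width: 0.0175
finger_force: 30.0
time_s: 30.05
eef_pos: [0.5047, -0.3319, 0.2345]
orientation: [0.7, 0.714, -0.001, -0.001]
force: [0.3, 0.1, -2.7]
grip_width: 0.0179
finger_force: 30.0
time_s: 31.15
eef_pos: [0.5065, -0.3284, 0.2352]
orientation: [0.969, 0.246, -0.0, -0.0]
force: [0.1, -0.1, -2.7]
grip_width: 0.0176
finger_force: 30.0
[ 0.50648673 -0.32838645  0.23520295] [  0.5   0.8 148.8]
```

View pics/v11.png

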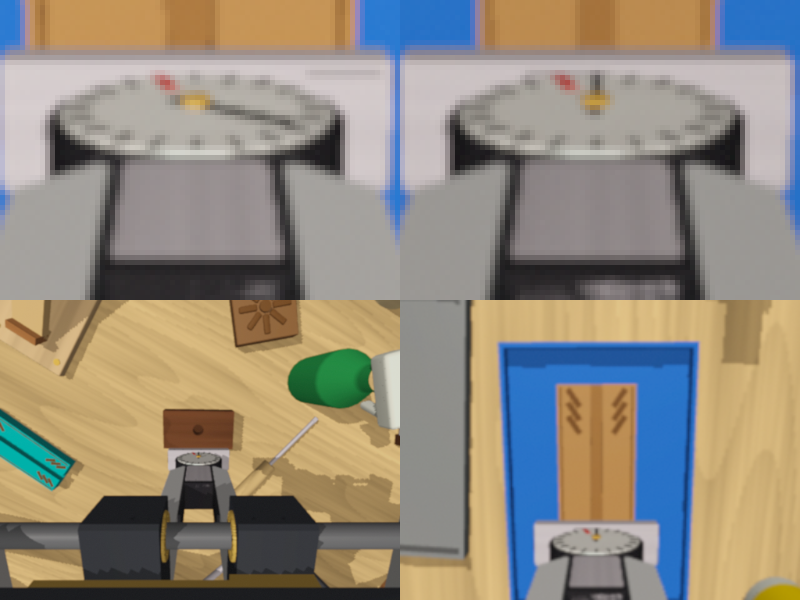

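The dial now reads about 10 mm, with the hand straight towards the base and just past the red 9 mm mark. The groove is deep enough, so the panel stays in blue. Next I'll set the gauge back on its block.

```bash
python3 -m pendant '[{"dx":0.5,"dy":0.8,"dz":10,"turn":0},{"dx":0,"dy":0,"dz":25,"turn":0},{"dx":0,"dy":0,"dz":30,"turn":0},{"dx":0,"dy":0,"dz":30,"turn":0},{"dx":0,"dy":0,"dz":25,"turn":0},{"dx":0,"dy":0,"dz":15,"turn":0},{"dx":0,"dy":0,"dz":7,"turn":0},{"dx":0,"dy":0,"dz":2.5,"turn":0},{"dx":0,"dy":0,"dz":0,"turn":0},{"dx":0,"dy":0,"dz":0,"turn":0}]'
python3 -m pendant '[{"dx":0,"dy":0,"dz":1,"turn":0},{"dx":0,"dy":0,"dz":0.7,"turn":0},{"dx":0,"dy":0,"dz":0,"turn":0}]'
python3 -m pendant '[{"dx":0,"dy":0,"dz":0.5,"turn":0},{"dx":0,"dy":0,"dz":0.5,"turn":0},{"dx":0,"dy":0,"dz":0,"turn":0}]'
```

```text
time_s: 32.2
eef_pos: [0.5086, -0.3298, 0.0918]
orientation: [0.969, 0.245, 0.001, 0.001]
force: [-0.1, 0.4, -2.7]
grip_width: 0.0182
finger_force: 30.0
time_s: 32.5
eef_pos: [0.508, -0.3294, 0.0895]
orientation: [0.969, 0.245, 0.0, 0.0]
force: [0.2, -0.2, -1.9]
grip_width: 0.0179
finger_force: 30.0
time_s: 32.8
eef_pos: [0.5079, -0.3293, 0.0881]
orientation: [0.969, 0.245, -0.0, -0.0]
force: [0.2, 0.1, -2.3]
grip_width: 0.0181
finger_force: 30.0
```

```bash
python3 -m pendant '[{"dx":0,"dy":0,"dz":0.5,"turn":0},{"dx":0,"dy":0,"dz":0.5,"turn":0},{"dx":0,"dy":0,"dz":0,"turn":0}]'
python3 -m pendant '[{"dx":0,"dy":0,"dz":0.4,"turn":0},{"dx":0,"dy":0,"dz":0.4,"turn":0},{"dx":0,"dy":0,"dz":0,"turn":0},{"dx":0,"dy":0,"dz":0,"turn":0}]'
```

```text
time_s: 33.1
eef_pos: [0.5079, -0.3293, 0.0871]
orientation: [0.969, 0.245, -0.0, -0.0]
force: [0.3, -0.7, -2.5]
grip_width: 0.0179
finger_force: 30.0
time_s: 33.5
eef_pos: [0.5079, -0.3293, 0.0864]
orientation: [0.969, 0.245, 0.0, 0.0]
force: [0.5, -0.3, -2.2]
grip_width: 0.0177
finger_force: 30.0
```

```bash
python3 -m pendant '[{"dx":0,"dy":0,"dz":0.4,"turn":0},{"dx":0,"dy":0,"dz":0.4,"turn":0},{"dx":0,"dy":0,"dz":0,"turn":0}]'
python3 -m pendant '[{"dx":0,"dy":0,"dz":0.4,"turn":0},{"dx":0,"dy":0,"dz":0,"turn":0},{"dx":0,"dy":0,"dz":0,"turn":0}]'
```

```text
time_s: 33.8
eef_pos: [0.508, -0.3293, 0.0861]
orientation: [0.969, 0.245, 0.0, 0.0]
force: [-1.3, 1.2, 1.8]
grip_width: 0.0179
finger_force: 30.0
time_s: 34.1
eef_pos: [0.508, -0.3293, 0.086]
orientation: [0.969, 0.245, 0.0, 0.0]
force: [-0.5, 1.2, 5.4]
grip_width: 0.0178
finger_force: 30.0
```

```bash
python3 -m pendant '[{"dx":0,"dy":0,"dz":-0.5,"turn":0},{"dx":0,"dy":0,"dz":0,"turn":0}]'
python3 -m pendant '[{"dx":0,"dy":0,"dz":0,"turn":0},{"dx":0,"dy":0,"dz":0,"turn":0},{"dx":0,"dy":0,"dz":0,"turn":0},{"dx":0,"dy":0,"dz":0,"turn":0},{"dx":0,"dy":0,"dz":0,"turn":0},{"dx":0,"dy":0,"dz":0,"turn":0},{"dx":0,"dy":0,"dz":0,"turn":0},{"dx":0,"dy":0,"dz":0,"turn":0}]' 0.7
python3 -m pendant '[{"dx":0,"dy":0,"dz":-5,"turn":0},{"dx":0,"dy":0,"dz":-15,"turn":0},{"dx":0,"dy":0,"dz":-25,"turn":0},{"dx":0,"dy":0,"dz":-25,"turn":0},{"dx":0,"dy":0,"dz":-25,"turn":0},{"dx":0,"dy":0,"dz":-25,"turn":0},{"dx":-20,"dy":0,"dz":-25,"turn":0},{"dx":-25,"dy":0,"dz":-15,"turn":0},{"dx":-20,"dy":0,"dz":0,"turn":0},{"dx":-10,"dy":0,"dz":0,"turn":0},{"dx":0,"dy":0,"dz":0,"turn":0},{"dx":0,"dy":0,"dz":0,"turn":0}]'
python3 - <<'E'
from h import *
im=camera('wrist');d=camera('side');s=camera('scene')
P=cam('wrist')
r=lambda i:cv2.resize(i,(400,300),interpolation=3)
cv2.imwrite('pics/v12.png',np.vstack([np.hstack([r(im),r(d[100:340,100:420])]),np.hstack([r(s[195:270,140:240]),r(s[130:250,270:430])])]))
hsv=cv2.cvtColor(im,cv2.COLOR_BGR2HSV)
E
```

```text
time_s: 34.3
eef_pos: [0.508, -0.3294, 0.086]
orientation: [0.969, 0.245, 0.0, 0.0]
force: [-0.5, 1.4, 4.6]
grip_width: 0.0178
finger_force: 30.0
time_s: 35.1
eef_pos: [0.5079, -0.3293, 0.0857]
orientation: [0.969, 0.245, -0.0, 0.0]
force: [-0.5, 0.6, 0.4]
grip_width: 0.0656
finger_force: 0.0
time_s: 36.3
eef_pos: [0.4422, -0.3646, 0.2453]
orientation: [0.97, 0.245, 0.0, -0.0]
force: [-0.9, -0.0, -0.3]
grip_width: 0.0656
finger_force: 0.0
```

View pics/v12.png

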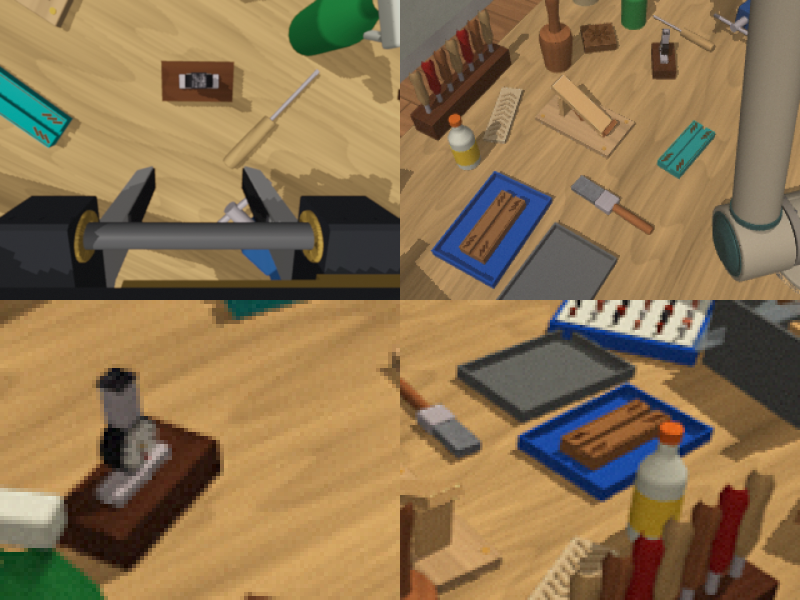

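The gauge stands centred on its block (198,80 in the wrist view). The panel lies flat, groove up, in the blue tray, and the bystanders have not moved.

```bash
python3 -c "
from plant import job_done
print(job_done())"
```

```text
the job is handed in; nothing more can be done
None
```

The job is handed in: the groove read about 10 mm on the dial, deep enough, so the panel lies flat, groove up, in the blue tray and the gauge is back on its block with the reading kept; because the tool cannot tilt to the slope, I laid the panel flat in the tray first and measured it there.

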